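Shim the low corner of a pump set until the level is centred

ROBOT

A 6-joint arm with a two-finger parallel gripper is mounted at the origin on the work surface. World frame = base frame: x ahead of the robot, y to its left, z up, the work surface at z = 0. Lengths are in m, angles in degrees, forces in N, time in s.
With the tool pointing down it reaches from about 0.4 to 0.825 m from the base axis. Payload 7 kg.
Tool frame: the origin (TCP) lies midway between the tips of the shut fingers; the grasp point (between the pads) lies 19 mm behind it; z points along the fingers, y is the line along which they close (so a half turn about z gives the same grasp; the last joint's range is limited). The gripper opens to 88 mm and grips with 3 to 60 N. Pads are 19 mm wide; open, the fingers measure 130 mm over their backs; the gripper's body (78 mm by 193 mm) begins 47 mm behind the grasp point.
Start: joints at [91.45, 20.546, 0.682, 0, -70.136, -16.507], TCP at [0.175, 0.652, 0.227] pointing down, gripper open.
Joint ranges: [-176.03, 176.03], [-82.01, 121.73], [-58.28, 71.71], [-173.87, 95.51], [-174.79, -0.11], [-173.66, 173.66]. Speed limits (degrees/s): [136.94, 136.94, 172.46, 180, 180, 180].

INTERFACE

Orientations are given as [roll, pitch, yaw] about the fixed x, y, z axes, in that order (R = Rz(yaw) Ry(pitch) Rx(roll)).
In Python, from plant import ctrl, viewer, close_job gives the robot as it stands. The module is installed in compiled form; this text tells all that it offers.
- The arm moves only by the tool step_arm, never from a script. Its argument "moves" is a list that holds one entry, the list of rows, each a list of 5 numbers: the shift along the world's x, y, z in cm, then the turn about the world's z in rad, then the finger opening in cm, from 0 to 8.76. In form: [[[tx, ty, tz, twist, grip], ...]]. A call has 1 to 10 rows; each row shifts and turns the commanded pose from where the row before left it; what a row does not reach is not made up. A row lasts 1/10 s, in which the tool goes at most 50 mm and 8.59 degrees, less where a joint would pass 70% of its speed; a pose out of reach is approached as far as the arm can. A call with a gripper value outside its range is refused whole. The fingers move at their own pace and stop on an object; the grip force is fixed at half the most. Time passes only in rows, so rows that do not move let the fingers close. It gives the time, the measured TCP pose, the force, the opening and the grip force at its end, in the units of the state.
- ctrl.get_obs(): the state, without advancing time (a new reading comes with each control period).
- viewer.snapshot(name): name is "scene" or "top" or "wrist"; returns (picture, depth): 480x640x3 uint8, blue, green, red; 480x640 float32, m along the optical axis (not along the pixel's ray), 0 where there is no reading.
- viewer.camera_info(name): a dict with "camera_matrix" (3x3 intrinsics, pixels), "k1" (the pictures are not rectified: a ray, as slopes to the right and down, at radius r is drawn at 1 + k1 r^2 times it, then the intrinsics apply), "eye" and "orientation" of the camera in the world. Camera axes: x right, y down, z forward; pixel columns grow to the right and rows downward; lengths in m; the calibration is good to about 2 mm. A picture is of the moment at which its call begins: read the wrist's pose just before it. camera_info takes no time and is no camera call; for the wrist camera it gives the pose at the moment of the call.
- close_job(): hands the job in; it is judged then, once.
The state is a dict: "clock": time; "joint_pos": joint angles; "qvel": joint speeds; "tau": joint torques, N m; "tool_pos": TCP position; "orientation": TCP orientation; "force": force on the tool from outside, world axes, zero at the start; "moment": the same for the moment, N m; "opening": finger opening in m; "gripper_force": force on a finger pad.
Only numpy, scipy, OpenCV 4.12 (cv2) and the standard library are available. Lean on these libraries where they do the work, as an engineer would, in place of code of your own. Each camera call takes 0.05 s, during which the arm holds its last target. There are 200 camera calls.

TASK

The transfer pump set on its rubber mounts leans down to one of its two front corners (the side towards the robot), because the mount there is squashed. Pick up the yellow wedge, slide it thin end first in under the bedplate's front edge at the low corner, straight in and just outside the mount, and ease it further in until the bubble of the level on the bedplate rests between its two lines; then let go and leave the wedge there carrying the corner. Lift the pump with the wedge only: do not touch or shove the pump or the level, do not ram the wedge, and leave the other things on the bench alone.

Things in the scene. Friction and masses are not known exactly. Their poses are not given: they have to be found in the camera images.
- pump: transfer pump set, about 4.6 kg, standing loose on four rubber mounts: blue motor and steel pump head in line on a flat grey bedplate 200 (x) x 250 (y) x 10 mm. Origin: centre of the bedplate's underside; x runs from its front edge (nearest the robot, x = -100 mm) to the far edge, y to the left. Motor and head stand 25 mm or more back from the front edge, up to 136 mm above the underside
- corner_left (a point): bottom of the bedplate's front edge, 103 mm left of its middle (pump y): where the wedge goes, heading along the pump's x, if this corner is low; within 15 mm sideways and 10 degrees. With the pump level it is about 11 to 15 mm above the bench (no two mounts are alike); low, about 4 to 9 mm. The front mounts are 30 mm blocks whose near faces lie 25 mm behind the edge, 23 to 53 mm inboard of this point
- corner_right (a point): the same at the right front corner, 103 mm right of the bedplate's middle. One of the two corners is low at the start; the front mount there is 3 to 4.5 mm lower than the far two, the other front one within 1 mm of them. The wedge lifts the corner off that mount
- bubble (a joint): place of the level's air bubble along its vial, m from the centre, positive to the level's +y (left). It runs to the HIGHER side, 1.0 mm per mrad of tilt, lagging about 0.4 s, and stops at the vial's ends, +-9 mm (+9: right corner low; -9: left corner low). The white bubble, 20 mm long, is between the two black lines, 24 mm apart, when within +-2 mm
- level_mid (a point): engineer's block level, red and steel with a green vial on top, 160 x 24 x 33 mm (41 mm with the vial), standing loose across the far part of the bedplate with its long axis (y) along the bedplate's y. This point: middle of its top. Do not touch it.
- wedge_mid (a point): yellow nylon wedge, 60 g, 105 mm long (x), 28 mm wide (y), flat underneath; its top slopes 1 in 5 from 24 mm high at the butt (x = -52.5 mm) to 3 mm at the thin end (x = +52.5 mm). This point: middle of length and width, 7 mm above the underside; x points to the thin end. Lies flat on the bench; grip it across its width near the butt. Under the corner it takes some 5 to 20 N to push and stays put by friction
- shackle: galvanised bow shackle with a yellow pin, about 80 x 70 mm, lying flat (15 to 28 mm high), a bystander; leave it alone. Origin: at its underside
- turnbuckle_a: galvanised eye-and-eye turnbuckle, 320 mm long, 36 mm wide, lying; bystander, leave it alone. Origin: at its underside
- turnbuckle_b: second turnbuckle, the same; bystander, leave it alone. Origin: at its underside
- beam_clamp: round yellow and grey lifting clamp, 112 mm across, 44 mm high; bystander, leave it alone. Origin: at its underside
- oil_can: green can with a red cap, 54 mm across, 150 mm high, standing; bystander, leave it alone. Origin: at its underside
- spanner: flat steel spanner, 150 mm long, lying on the bench in front of the pump between its two front corners; bystander, leave it alone. Origin: at its underside
- tape_measure: orange tape measure, 36 x 66 x 62 mm, standing; bystander, leave it alone. Origin: at its underside
Mind the look-alikes: they are no part of the job. Leave any blue look-alike of the part that bears bubble alone. Of the things that look like the part that bears wedge_mid, the smaller one is meant.

How it is judged (in metres and radians):
On the way, in this order (a step that is already met when the one before it is completed fails the run):
1. the thin end of the wedge is under the bedplate's front edge at a front corner, flat on the bench ((y of wedge_mid in the frame of pump between 0.088 and 0.122 m or y of wedge_mid in the frame of pump between -0.122 and -0.088 m) and angle between the x axis of wedge_mid and the x axis of pump, either way round below 0.2 rad and x of wedge_mid in the frame of pump above -0.146 m and angle between wedge_mid's own z axis and vertical below 0.1 rad), for 0.1 s.
2. the wedge carries the corner and the bubble is between the lines ((y of wedge_mid in the frame of pump between 0.088 and 0.122 m or y of wedge_mid in the frame of pump between -0.122 and -0.088 m) and angle between the x axis of wedge_mid and the x axis of pump, either way round below 0.2 rad and value of joint bubble between -0.002 and 0.002 m and contact force between wedge and pump above 1 N), for 0.4 s.
At the end, for the whole second after the job is handed in: The wedge lies flat and let go, straight (11 degrees), 22 mm or more in under the front edge at the low corner, centre line 88 to 122 mm from the bedplate's middle, carrying the corner (over 1 N); the bubble rests within 2 mm of centre, between the lines; pump at rest (all of step 2 and x of wedge_mid in the frame of pump above -0.13 m and angle between wedge_mid's own z axis and vertical below 0.05 rad and linear speed of pump below 0.01 m/s); the robot touches nothing.
It fails at once if the pump is shoved: its bedplate moves more than 12 mm (distance of pump from where it was at the start of the episode above 0.012 m).
It fails at once if the robot touches the pump (more than 2 N) (contact force between any of the arm, the fingers and pump above 2 N).
It fails at once if the robot touches the level (contact force between any of the arm, the fingers and level above 1 N).
It fails at once if the wedge is rammed: it bears on the pump with more than 20 N (contact force between wedge and pump above 20 N).
It fails at once if a bystander is moved more than 25 mm (distance of any of shackle, turnbuckle_a, turnbuckle_b, beam_clamp, oil_can, spanner, tape_measure from where it was at the start of the episode above 0.025 m).
It also fails if it takes over 72 s, if anything falls off the work surface, if the arm or the gripper's body presses on something with over 40 N, if the wrist force passes 120 N, or if a joint passes its speed limit or range.

## Working session

There is one attempt and no reset: what is moved stays moved. The work goes in short steps, Python scripts to look and compute and a tool call to move; the robot and the scene stay as the last step left them, time stands still between calls to the robot, and variables do not carry over. Pictures are saved under pics/ and viewed, at most 10 in all, crops included, and the job is handed in when it is done.

Besides the shell and the picture viewer there is one more tool, called as name(argument=value, ...), one argument or row to a line, values as JSON. step_arm: Moves the arm, as the interface text tells. Its arguments: {"type":"object","properties":{"moves":{"type":"array","items":{"type":"array","items":{"type":"array","items":{"type":"number"}}}}},"required":["moves"]}

```bash
mkdir -p pics; cat > h.py <<'E'
import numpy as np, cv2
from plant import ctrl, viewer, close_job
from scipy.spatial.transform import Rotation as R
def cam(n):
    i=viewer.camera_info(n); return i
def rot(o):
    o=np.array(o,float)
    return o if o.shape==(3,3) else R.from_euler('xyz',o,degrees=True).as_matrix()
def unproj(i,u,v,d):
    K=np.array(i["camera_matrix"]); 
    p=cv2.undistortPoints(np.array([[[u,v]]],float),K,np.array([i["k1"],0,0,0,0.]))[0,0]
    return np.array(i["eye"])+rot(i["orientation"])@np.array([p[0]*d,p[1]*d,d])
def onplane(i,u,v,z):
    a=unproj(i,u,v,1.); e=np.array(i["eye"]); r=a-e
    return e+r*(z-e[2])/r[2]
E
python3 - <<'E'
from h import *
for n in("scene","top"):
    i=cam(n);p,d=viewer.snapshot(n);cv2.imwrite(f"pics/{n}0.png",p);np.savez(f"pics/{n}0.npz",p=p,d=d,i=np.array(i,dtype=object));print(n,i)
print(ctrl.get_obs())
E
```

```text
scene {'camera_matrix': array([[494.14164774,   0.        , 312.57303166],
       [  0.        , 494.14164774, 235.62170376],
       [  0.        ,   0.        ,   1.        ]]), 'k1': -0.10079686344118378, 'eye': array([1.10989474, 0.59768201, 0.97940153]), 'orientation': array([-1.37601361e+02,  5.73086288e-02,  1.37580853e+02])}
top {'camera_matrix': array([[526.99830708,   0.        , 316.55563617],
       [  0.        , 526.99830708, 240.86356875],
       [  0.        ,   0.        ,   1.        ]]), 'k1': -0.07897563412739717, 'eye': array([ 0.47070861, -0.01263279,  1.29286713]), 'orientation': array([-177.10385472,   -0.49366621,  -90.50811241])}
{'clock': 0.1, 'joint_pos': array([ 9.14488616e+01,  2.05867765e+01,  6.38597648e-01, -1.71849471e-02,
       -7.01341237e+01, -1.65067322e+01]), 'qvel': array([ 0.07979711, -0.14250301,  0.13726589,  0.14282926,  0.02228426,
       -0.05705827]), 'tau': array([-1.14977578e-03, -5.84166741e+01,  2.93750274e+01,  7.01546699e+00,
        1.01659991e-02, -5.35720562e-05]), 'tool_pos': array([0.17527892, 0.65140017, 0.22572112]), 'orientation': array([ 1.79916499e+02, -7.89658372e-03, -1.50637162e+01]), 'force': array([0.44960762, 0.24599693, 0.76207954]), 'moment': array([-0.00586124,  0.04985756,  0.00280507]), 'gripper_force': 0.0, 'opening': 0.0877984639753926}
```

View pics/top0.png

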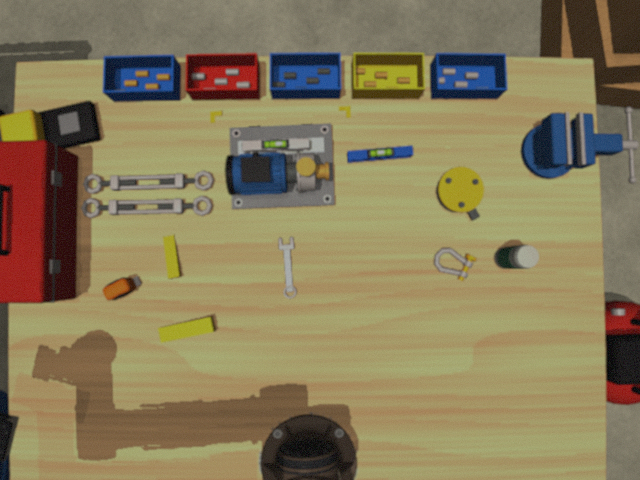

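View pics/scene0.png

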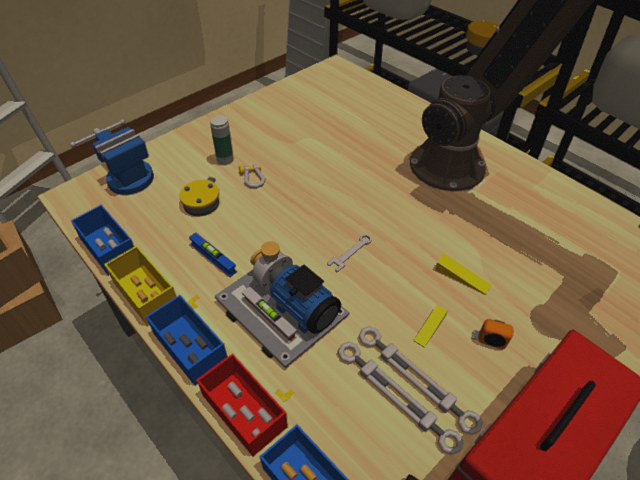

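The wedge candidates in the top view are A at (172,257), about 42 px long, and B at (187,328), about 55 px long. At roughly 2.4 mm/px, A comes out at 105 mm, so it's the smaller one and the one meant. The level on the bedplate is at (275,145), and the blue look-alike at (380,153) stays alone. I'll check close crops next.

```bash
python3 - <<'E'
from h import *
t=np.load("pics/top0.npz",allow_pickle=True);s=np.load("pics/scene0.npz",allow_pickle=True)
def c(p,x,y,w,h,W,H): return cv2.resize(p[y:y+h,x:x+w],(W,H),interpolation=cv2.INTER_CUBIC)
a=c(t['p'],140,220,80,60,400,300); b=c(t['p'],225,115,120,90,400,300)
e=c(s['p'],240,285,60,45,400,300); f=c(s['p'],400,240,100,75,400,300)
cv2.imwrite("pics/crop1.png",np.vstack([np.hstack([a,b]),np.hstack([e,f])]))
E
```

```text
(no output)
```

View pics/crop1.png

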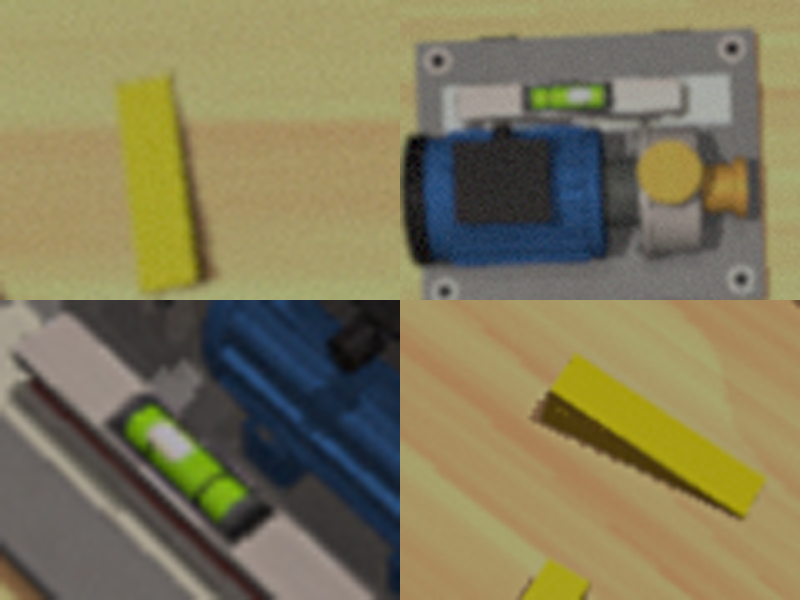

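The bubble sits towards image right (world −y, pump's right), so the left corner is low. A's shadow is widest at its lower end, so I expect the butt to face the robot. I'll check that with depth.

```bash
cat >> h.py <<'E'
def cloud(i,d):
    K=np.array(i["camera_matrix"]);h,w=d.shape
    u,v=np.meshgrid(np.arange(w),np.arange(h))
    p=cv2.undistortPoints(np.dstack([u,v]).reshape(-1,1,2).astype(float),K,np.array([i["k1"],0,0,0,0.])).reshape(h,w,2)
    return np.array(i["eye"])+np.dstack([p[...,0]*d,p[...,1]*d,d])@rot(i["orientation"]).T
def rect(P):
    c,s,a=cv2.minAreaRect((P[:,:2]*1000).astype(np.float32)); return np.round(c,1),np.round(s,1),round(a,1)
E
python3 - <<'E'
from h import *
for n,boxw,boxp in(("top",(155,225,190,290),(215,110,350,225)),("scene",(405,295,455,355),(205,230,360,375))):
    t=np.load(f"pics/{n}0.npz",allow_pickle=True);i=t['i'].item();C=cloud(i,t['d']);hsv=cv2.cvtColor(t['p'],cv2.COLOR_BGR2HSV)
    x0,y0,x1,y1=boxw;m=np.zeros(t['d'].shape,bool);m[y0:y1,x0:x1]=1
    y=m&(hsv[...,0]>24)&(hsv[...,0]<34)&(hsv[...,1]>190)&(t['d']>0)
    b=m&~y&(t['d']>0)
    print(n,"bench z",np.median(C[b][:,2]),np.std(C[b][:,2]),"wedge n",y.sum(),rect(C[y]))
    P=C[y];A=np.c_[P[:,0]-P[:,0].mean(),P[:,1]-P[:,1].mean(),np.ones(len(P))];print(np.linalg.lstsq(A,P[:,2],rcond=None)[0],P[:,2].min(),P[:,2].max(),P.mean(0))
    x0,y0,x1,y1=boxp;m[:]=0;m[y0:y1,x0:x1]=1
    k=m&(C[...,2]>.012)&(C[...,2]<.032)&(t['d']>0)&(hsv[...,1]<70)
    P=C[k];print("pump",k.sum(),rect(P));c=cv2.boxPoints(cv2.minAreaRect((P[:,:2]*1000).astype(np.float32)));print(c.round(1))
    A=np.c_[P[:,0]-P[:,0].mean(),P[:,1]-P[:,1].mean(),np.ones(len(P))];print(np.linalg.lstsq(A,P[:,2],rcond=None)[0])
    mm=np.zeros(k.shape,np.uint8);mm[k]=255;mm[y]=128;cv2.imwrite(f"pics/m_{n}.png",mm)
E
```

```text
top bench z 0.0003514510677683491 0.00522466007313298 wedge n 322 (array([499.7, 330. ]), array([98.2, 26.1]), 10.5)
[-0.19762606 -0.02841055  0.01381579] -0.00018449302175871374 0.027919287411877658 [0.49868641 0.32977868 0.01381579]
pump 4141 (array([721.8,  41.5]), array([203.1, 289.2]), 1.6)
[[ 616.3  183.3]
 [ 624.3 -105.8]
 [ 827.4 -100.2]
 [ 819.3  188.9]]
[ 0.0211567  -0.01748855  0.02311038]
scene bench z 7.663119047707223e-06 0.003067602712666429 wedge n 513 (array([504.4, 333.1]), array([103.9,  27.9]), 9.2)
[-0.20113693 -0.04257404  0.01352072] -0.0014991582552076332 0.026729779755183092 [0.50468161 0.33351381 0.01352072]
pump 3711 (array([713.7,  38.3]), array([365.5, 363.2]), 51.1)
[[ 457.6   10.2]
 [ 740.2 -218. ]
 [ 969.8   66.5]
 [ 687.2  294.6]]
[ 0.01713132 -0.02031477  0.02318829]
```

Depth confirms A is the right one: about 104×28 mm, centre (0.502, 0.332), yaw about 10°, top falling 1:5 towards +x, so the butt faces the robot. I'm moving above the butt.

step_arm(
  moves=[
    [[2.5,-3.5,0,0.045,6],[2.9,-3.4,0,0.045,6],[2.9,-3.3,0,0.045,6],[2.9,-3.3,0,0.045,6],[2.9,-3.2,0,0.045,6],[2.9,-3.2,0,0.045,6],[2.9,-3.2,0,0.045,6],[2.9,-3.2,0,0.045,6],[2.9,-3.2,0,0.045,6],[3.0,-3.2,0,0.035,6]],
  ],
)

```text
clock: 1.1
tool_pos: [0.4631, 0.3232, 0.2265]
orientation: [180.0, 0.0, 10.3]
force: [0.2, 1.0, 0.3]
opening: 0.0599
gripper_force: 0.0
```

step_arm(
  moves=[
    [[0,0,0,0,6],[0,0,0,0,6]],
  ],
)

```text
clock: 1.3
tool_pos: [0.4628, 0.3237, 0.2262]
orientation: [180.0, 0.0, 10.0]
force: [-0.2, 1.1, -0.3]
opening: 0.0598
gripper_force: 0.0
```

```bash
python3 - <<'E'
from h import *
i=cam("wrist");p,d=viewer.snapshot("wrist");cv2.imwrite("pics/w1.png",p);np.savez("pics/w1.npz",p=p,d=d,i=np.array(i,dtype=object));print(i)
o=ctrl.get_obs();print(o['tool_pos'],o['orientation'],o['force'])
C=cloud(i,d);hsv=cv2.cvtColor(p,cv2.COLOR_BGR2HSV)
y=(hsv[...,0]>24)&(hsv[...,0]<34)&(hsv[...,1]>190)&(d>0)&(C[...,2]>-.01)&(C[...,2]<.04)
n,l,st,_=cv2.connectedComponentsWithStats(y.astype(np.uint8))
for k in range(1,n):
    if st[k,4]>500:
        P=C[l==k];A=np.c_[P[:,:2]-P[:,:2].mean(0),np.ones(len(P))];print(st[k],rect(P),np.linalg.lstsq(A,P[:,2],rcond=None)[0],P.mean(0))
E
```

```text
{'camera_matrix': array([[410.36139254,   0.        , 320.05347926],
       [  0.        , 410.36139254, 242.73551509],
       [  0.        ,   0.        ,   1.        ]]), 'k1': -0.08144742731827077, 'eye': array([0.53801813, 0.33738997, 0.38305592]), 'orientation': array([ 1.63573497e+02,  3.48234322e-02, -8.00154076e+01])}
[0.46235854 0.32451386 0.22626182] [1.79990545e+02 2.78182664e-02 1.00738987e+01] [0.33378283 0.09051669 0.85879286]
[304 103  31  23 643] (array([545.2, 339.9]), array([19.2, 26.8]), 10.0) [-0.22364781 -0.04367528  0.00347952] [0.54612912 0.33948857 0.00347952]
```

View pics/w1.png

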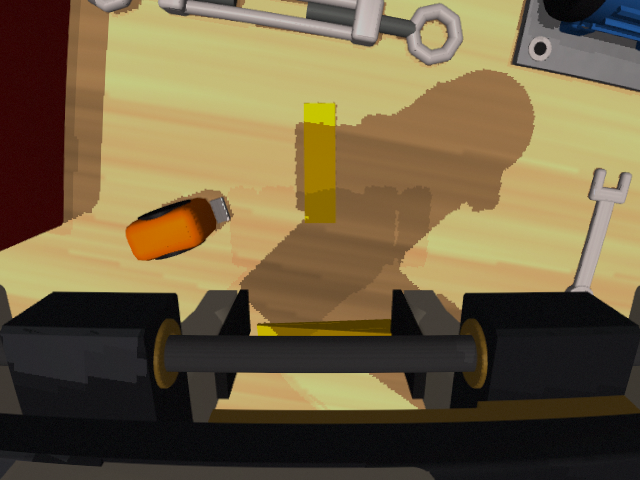

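The picture shows wedge A running from its thin end at (304–336, 103) to its butt at (304–336, 222). The bedplate's left front corner is near (514, 64), and wedge B is under the fingers.

```bash
python3 - <<'E'
from h import *
t=np.load("pics/w1.npz",allow_pickle=True);i=t['i'].item()
for u,v,z in((304,222,.024),(336,222,.024),(304,103,.003),(336,103,.003),(514,65,.017),(639,91,.019)):
    print(u,v,onplane(i,u,v,z).round(4), unproj(i,u,v-2,t['d'][v-2,u]).round(4))
C=cloud(i,t['d'])
print(C[110:222:10,320].round(4))
E
```

```text
304 222 [0.4504 0.3368 0.024 ] [ 0.446   0.3371 -0.0018]
336 222 [0.4554 0.3085 0.024 ] [ 0.4516  0.3069 -0.0008]
304 103 [0.5522 0.3546 0.003 ] [ 0.554   0.355  -0.0007]
336 103 [0.5571 0.3266 0.003 ] [ 0.559   0.3268 -0.0011]
514 65 [0.6158 0.1836 0.017 ] [0.6182 0.1824 0.0131]
639 91 [0.6201 0.064  0.019 ] [0.6216 0.0651 0.0197]
[[0.5487 0.3396 0.0035]
 [0.5402 0.3381 0.0049]
 [0.5317 0.3366 0.0063]
 [0.5231 0.335  0.0074]
 [0.5146 0.3335 0.0095]
 [0.506  0.332  0.0112]
 [0.4975 0.3305 0.0134]
 [0.489  0.329  0.0159]
 [0.4802 0.3275 0.0164]
 [0.4716 0.326  0.0187]
 [0.4631 0.3245 0.0212]
 [0.4541 0.3229 0.0217]]
```

step_arm(
  moves=[
    [[0.2,0.05,-4,0,6],[0,0,-4,0,6],[0,0,-4,0,6],[0,0,-4,0,6],[0,0,-3,0,6],[0,0,-2,0,6],[0,0,-1,0,6],[0,0,0,0,6],[0,0,0,0,6]],
  ],
)

```text
clock: 2.25
tool_pos: [0.4645, 0.3263, 0.0073]
orientation: [-180.0, -0.0, 10.2]
force: [0.7, 0.5, 0.1]
opening: 0.0603
gripper_force: 0.0
```

step_arm(
  moves=[
    [[0,-0.1,-0.3,0,6],[0,0,0,0,2],[0,0,0,0,2],[0,0,0,0,2],[0,0,0,0,2],[0,0,0,0,2],[0,0,0,0,2]],
  ],
)

```text
clock: 2.95
tool_pos: [0.4644, 0.3243, 0.0037]
orientation: [-180.0, -0.0, 10.2]
force: [0.3, -0.9, 2.1]
opening: 0.0278
gripper_force: 30.0
```

Gripped at 27.8 mm. I'll lift it, carry it to the front of the left corner and turn it to the pump's yaw of about 2.1°.

step_arm(
  moves=[
    [[0,0,2,0,2],[0,0,4,0,2],[0,-1.5,0,-0.02,2],[0.5,-2.5,0,-0.03,2],[0.6,-3,0,-0.03,2],[0.6,-3,0,-0.03,2],[0.6,-3,0,-0.03,2],[0.3,-2.5,0,0,2],[0.2,-1.2,0,0,2],[0,0,0,0,2]],
  ],
)

```text
clock: 3.95
tool_pos: [0.4923, 0.1559, 0.0634]
orientation: [180.0, 0.0, 2.0]
force: [0.8, 0.7, -1.0]
opening: 0.0279
gripper_force: 30.0
```

```bash
python3 - <<'E'
from h import *
o=ctrl.get_obs();print(o['tool_pos'],o['orientation'],o['force'])
i=cam("wrist");p,d=viewer.snapshot("wrist");cv2.imwrite("pics/w2.png",p);np.savez("pics/w2.npz",p=p,d=d,i=np.array(i,dtype=object));print(i['eye'],i['orientation'])
E
```

```text
[0.49228183 0.15589938 0.06342284] [1.79990723e+02 1.96829366e-02 2.01483966e+00] [ 0.83561872  0.66641423 -0.95017316]
[0.56853425 0.15898503 0.2203221 ] [ 1.63584446e+02  4.94299594e-02 -8.79941103e+01]
```

View pics/w2.png

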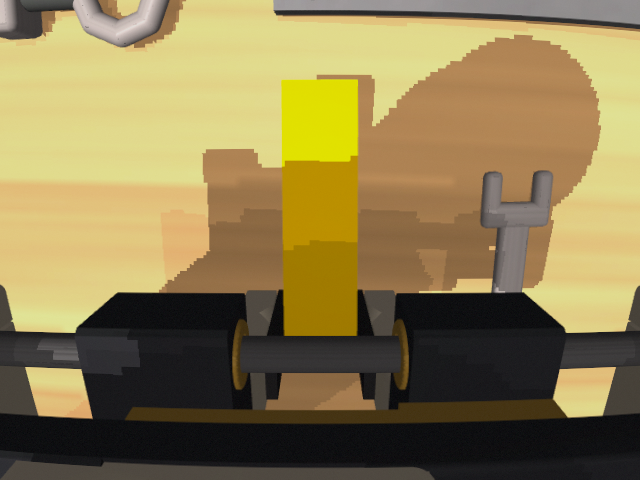

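The wedge is held straight, with its thin end at (282–357, 80). The bedplate's left front corner is at (275, 12), and the spanner, at (515, 230), is clear.

```bash
python3 - <<'E'
from h import *
t=np.load("pics/w2.npz",allow_pickle=True);i=t['i'].item()
for u,v,z in((275,11,.016),(400,12,.016),(500,15,.018),(600,23,.019),(282,80,.063),(357,80,.063)):
    print(u,v,onplane(i,u,v,z).round(4), unproj(i,u,v,t['d'][v,u]).round(4))
# edge by depth on pump in columns
C=cloud(i,t['d'])
for u in range(280,640,40):
    col=C[:40,u,2]; k=np.where(col>.010)[0]; k=k[k<40].max(); print(u,k,C[k,u].round(4),C[max(k-2,0),u].round(4))
k=8; print([ (u,C[4,u].round(3)) for u in (268,271,274,277,280)])
E
```

```text
275 11 [0.6178 0.1815 0.016 ] [0.6179 0.1815 0.0156]
400 12 [0.6196 0.1244 0.016 ] [0.6195 0.1245 0.0165]
500 15 [0.6208 0.0783 0.018 ] [0.621  0.078  0.0172]
600 23 [0.6216 0.0293 0.019 ] [0.6225 0.0269 0.0153]
282 80 [0.5832 0.1734 0.063 ] [0.5834 0.1736 0.0609]
357 80 [0.5841 0.1463 0.063 ] [0.5843 0.1461 0.0613]
280 13 [0.618  0.1796 0.0117] [0.6178 0.1791 0.0162]
320 13 [0.6184 0.1609 0.0125] [0.6187 0.1609 0.015 ]
360 14 [0.5685 0.159  0.2203] [0.6193 0.1425 0.0135]
400 13 [0.6201 0.1237 0.0123] [0.6194 0.1248 0.0186]
440 15 [0.6205 0.1046 0.0116] [0.6201 0.106  0.0166]
480 18 [0.5685 0.159  0.2203] [0.6203 0.0868 0.0154]
520 19 [0.621  0.0665 0.0134] [0.6215 0.0674 0.0151]
560 22 [0.6222 0.0447 0.0103] [0.6219 0.0475 0.0153]
600 25 [0.6224 0.0248 0.0123] [0.6225 0.0269 0.0153]
[(268, array([ 0.625,  0.187, -0.001])), (271, array([0.625, 0.185, 0.   ])), (274, array([0.62 , 0.182, 0.019])), (277, array([0.621, 0.181, 0.017])), (280, array([0.621, 0.179, 0.017]))]
```

step_arm(
  moves=[
    [[0,0,-2,0,2],[0,0,-2,0,2],[0,0,-1,0,2],[0,0,-0.6,0,2],[0,0,-0.4,0,2],[0.8,0.03,0,0,2],[0.8,0.03,0,0,2],[0.8,0.03,0,0,2],[0.4,0.01,0,0,2],[0,0,0,0,2]],
  ],
)

```text
clock: 5.0
tool_pos: [0.5212, 0.1584, 0.0036]
orientation: [-180.0, -0.0, 2.1]
force: [1.2, -0.1, 1.4]
opening: 0.0276
gripper_force: 30.0
```

step_arm(
  moves=[
    [[0.2,0.007,0,0,2],[0.2,0.007,0,0,2],[0.2,0.007,0,0,2],[0.2,0.007,0,0,2],[0.2,0.007,0,0,2],[0.2,0.007,0,0,2],[0.2,0.007,0,0,2],[0.1,0.003,0,0,2],[0.1,0.003,0,0,2],[0,0,0,0,2]],
  ],
)

```text
clock: 6.0
tool_pos: [0.5365, 0.1588, 0.0036]
orientation: [180.0, -0.0, 2.1]
force: [-2.0, -0.8, 1.8]
opening: 0.0276
gripper_force: 30.0
```

step_arm(
  moves=[
    [[0.1,0.003,0,0,2],[0.1,0.003,0,0,2],[0.1,0.003,0,0,2],[0.1,0.003,0,0,2],[0.1,0.003,0,0,2],[0.1,0.003,0,0,2],[0.1,0.003,0,0,2],[0.1,0.003,0,0,2],[0.1,0.003,0,0,2],[0.1,0.003,0,0,2]],
  ],
)

```text
clock: 7.0
tool_pos: [0.5464, 0.1591, 0.0036]
orientation: [180.0, 0.0, 2.1]
force: [-3.4, -1.3, 4.8]
opening: 0.0279
gripper_force: 30.0
```

```bash
cat > b.py <<'E'
from h import *
import sys
def bub(n,p,C):
    hsv=cv2.cvtColor(p,cv2.COLOR_BGR2HSV).astype(int)
    x0,y0,x1,y1={"top":(255,132,305,156),"scene":(235,285,300,345)}[n]
    s=8;a=p[y0:y1,x0:x1]
    return a
def run(tag):
    out=[]
    for n in("top","scene"):
        p,d=viewer.snapshot(n);np.savez(f"pics/{n}{tag}.npz",p=p,d=d)
        out.append(cv2.resize(bub(n,p,None),(400,300) if n=="scene" else (400,192),interpolation=cv2.INTER_CUBIC))
    w,_=viewer.snapshot("wrist")
    out[0]=cv2.copyMakeBorder(out[0],0,108,0,0,cv2.BORDER_CONSTANT)
    cv2.imwrite(f"pics/b{tag}.png",np.vstack([np.hstack(out),cv2.resize(w[:240],(800,300))]))
    o=ctrl.get_obs();print(o['tool_pos'],o['force'])
if __name__=="__main__":run(sys.argv[1])
E
python3 b.py 1
```

```text
[0.54655306 0.15913663 0.00358039] [-2.41751113 -1.06246935  2.92077567]
```

View pics/b1.png

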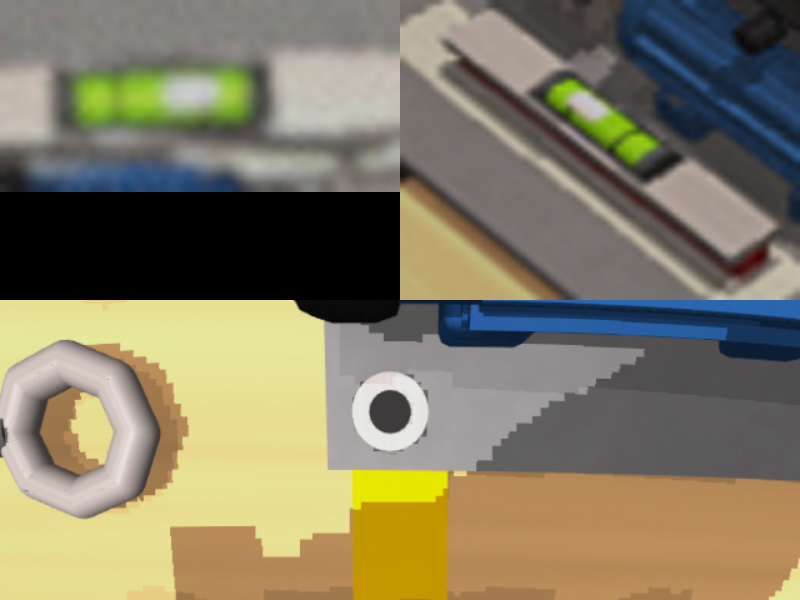

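The wedge is entering straight under the corner, its centre about 21 mm inside the plate's left edge (wedge at (352–448, 470), plate corner at (328, 468)). The bubble is still at the right (−y) end. I'll measure it numerically.

```bash
cat > m.py <<'E'
from h import *
def bub(n,p):
    i=cam(n);x0,y0,x1,y1={"top":(250,130,310,158),"scene":(230,280,305,350)}[n]
    S=6;a=cv2.resize(p[y0:y1,x0:x1],None,fx=S,fy=S,interpolation=cv2.INTER_CUBIC)
    h=cv2.cvtColor(a,cv2.COLOR_BGR2HSV)
    g=((h[...,0]>30)&(h[...,0]<55)&(h[...,1]>130)&(h[...,2]>90)).astype(np.uint8)
    c=np.vstack([k for k in cv2.findContours(g,0,2)[0] if cv2.contourArea(k)>150])
    hull=np.zeros(g.shape,np.uint8);cv2.fillConvexPoly(hull,cv2.convexHull(c),1)
    B=a[...,0].astype(float)*cv2.erode(hull,np.ones((7,7)));w=np.clip(B-110,0,60)
    def y(m,w):
        v,u=np.nonzero(m);P=np.array([onplane(i,(uu+.5)/S-.5+x0,(vv+.5)/S-.5+y0,.066)[:2] for uu,vv in zip(u[::5],v[::5])])
        return P@np.array([-.034,1.]),w[v,u][::5]
    q,_=y(hull>0,w);s,ww=y(w>0,w)
    return 1000*((s*ww).sum()/ww.sum()-(np.percentile(q,1)+np.percentile(q,99))/2),1000*np.ptp(q),1000*np.ptp(s)
def look(tag=None):
    for n in("top","scene"):
        if tag is None: p,d=viewer.snapshot(n)
        else: p=np.load(f"pics/{n}{tag}.npz",allow_pickle=True)['p']
        print(n,np.round(bub(n,p),2),end=' ')
    o=ctrl.get_obs();print(o['clock'],o['tool_pos'].round(4),o['force'].round(1))
E
python3 -c "
from m import *
look('0');look('1')"
```

```text
top [-8.61 50.77 16.57] scene [-8.91 51.31 15.99] 7.15 [0.5466 0.1591 0.0036] [-2.4 -1.1  2.9]
top [-8.47 51.2  18.13] scene [-8.95 51.1  17.09] 7.15 [0.5466 0.1591 0.0036] [-2.4 -1.1  2.9]
```

step_arm(
  moves=[
    [[0.1,0.003,0,0,2],[0.1,0.003,0,0,2],[0.1,0.003,0,0,2],[0.1,0.003,0,0,2],[0.1,0.003,0,0,2],[0.1,0.003,0,0,2],[0.1,0.003,0,0,2],[0.1,0.003,0,0,2],[0.1,0.003,0,0,2],[0.1,0.003,0,0,2]],
  ],
)

```text
clock: 8.15
tool_pos: [0.5563, 0.1594, 0.0036]
orientation: [180.0, 0.0, 2.1]
force: [-5.3, -0.2, 5.7]
opening: 0.0281
gripper_force: 30.0
```

```bash
python3 -c "
from m import *
look()"
```

```text
top [-9.23 51.01 18.13] scene [-9.03 51.19 17.09] 8.25 [0.5564 0.1594 0.0036] [-3.9 -0.6  4.5]
```

step_arm(
  moves=[
    [[0.1,0.003,0,0,2],[0.1,0.003,0,0,2],[0.1,0.003,0,0,2],[0.1,0.003,0,0,2],[0.1,0.003,0,0,2],[0.1,0.003,0,0,2],[0.05,0.002,0,0,2],[0,0,0,0,2],[0,0,0,0,2],[0,0,0,0,2]],
  ],
)

```text
clock: 9.25
tool_pos: [0.5599, 0.1587, 0.0036]
orientation: [179.9, 0.3, 2.1]
force: [-15.2, 1.6, 15.8]
opening: 0.0277
gripper_force: 30.0
```

```bash
python3 -c "
from m import *
look()"
```

```text
top [-8.77 50.72 18.55] scene [-8.83 51.3  16.66] 9.35 [0.5599 0.1587 0.0036] [-16.8   2.   16.1]
```

The push force jumped to 16 N with an equal force down on the bench. The arm's compliance is pressing the wedge onto the bench and adding drag. I'll raise the command slightly to take that load off.

step_arm(
  moves=[
    [[0,0,0.05,0,2],[0,0,0.05,0,2],[0,0,0,0,2]],
  ],
)

```text
clock: 9.65
tool_pos: [0.5613, 0.1589, 0.0036]
orientation: [179.9, 0.2, 2.1]
force: [-5.7, -0.7, 1.3]
opening: 0.0277
gripper_force: 30.0
```

```bash
python3 -c "
from m import *
look()"
```

```text
top [-7.91 50.67 18.54] scene [-8.92 51.31 16.23] 9.75 [0.5612 0.1589 0.0036] [-5.5 -0.3  1.1]
```

step_arm(
  moves=[
    [[0.05,0.002,0,0,2],[0.05,0.002,0.01,0,2],[0.05,0.002,0,0,2],[0.05,0.002,0.01,0,2],[0.05,0.002,0,0,2],[0.05,0.002,0.01,0,2],[0,0,0,0,2]],
  ],
)

```text
clock: 10.45
tool_pos: [0.5642, 0.1589, 0.0037]
orientation: [179.9, 0.2, 2.1]
force: [-5.7, -0.6, -0.2]
opening: 0.0278
gripper_force: 30.0
```

```bash
python3 -c "
from m import *
look()"
```

```text
top [-8.81 50.71 18.13] scene [-9.06 51.21 16.81] 10.55 [0.5642 0.1589 0.0037] [-4.4 -1.1  0.7]
```

step_arm(
  moves=[
    [[0.05,0.002,0,0,2],[0.05,0.002,0,0,2],[0.05,0.002,0,0,2],[0.05,0.002,0,0,2],[0.05,0.002,0,0,2],[0.05,0.002,0,0,2],[0.05,0.002,0,0,2],[0.05,0.002,0,0,2],[0,0,0,0,2]],
  ],
)

```text
clock: 11.45
tool_pos: [0.568, 0.159, 0.0037]
orientation: [179.9, 0.2, 2.1]
force: [-6.1, -0.7, 0.9]
opening: 0.0278
gripper_force: 30.0
```

```bash
python3 -c "
from m import *
look()"
```

```text
top [-9.21 50.75 18.13] scene [-8.81 51.41 16.7 ] 11.55 [0.5679 0.1589 0.0036] [-5.7 -0.6  0.2]
```

step_arm(
  moves=[
    [[0.05,0.002,0,0,2],[0.05,0.002,0,0,2],[0.05,0.002,0,0,2],[0.05,0.002,0,0,2],[0.05,0.002,0,0,2],[0.05,0.002,0,0,2],[0.05,0.002,0,0,2],[0.05,0.002,0,0,2],[0,0,0,0,2]],
  ],
)

```text
clock: 12.45
tool_pos: [0.5715, 0.159, 0.0036]
orientation: [179.9, 0.3, 2.1]
force: [-8.0, -0.9, 2.2]
opening: 0.0278
gripper_force: 30.0
```

```bash
python3 - <<'E'
from m import *
look()
i=cam("wrist");p,d=viewer.snapshot("wrist");C=cloud(i,d)
for u in (230,260,400,500,600):
    k=np.where((C[:200,u,2]>.01)&(C[:200,u,2]<.04)&(C[:200,u,0]>.6))[0]; print(u,k.max(),C[k.max()-2,u].round(4))
cv2.imwrite("pics/w3.png",p)
E
```

```text
top [-6.66 50.44 18.46] scene [-5.77 50.79 16.96] 12.55 [0.5715 0.159  0.0036] [-7.6 -0.5  1.9]Traceback (most recent call last):
  File "<stdin>", line 5, in <module>
    return umr_maximum(a, axis, None, out, keepdims, initial, where)
ValueError: zero-size array to reduction operation maximum which has no identity
```

The bubble has come off its stop, at about −6. Easing in 3 mm more with a settle.

step_arm(
  moves=[
    [[0.05,0.002,0,0,2],[0.05,0.002,0.01,0,2],[0.05,0.002,0,0,2],[0.05,0.002,0.01,0,2],[0,0,0,0,2],[0,0,0,0,2],[0,0,0,0,2],[0,0,0,0,2],[0,0,0,0,2],[0,0,0,0,2]],
  ],
)

```text
clock: 13.6
tool_pos: [0.5735, 0.159, 0.0036]
orientation: [179.9, 0.3, 2.1]
force: [-7.5, -1.1, 0.5]
opening: 0.0277
gripper_force: 30.0
```

```bash
python3 -c "
from m import *
look()"
```

```text
top [-3.55 50.46 18.47] scene [-3.52 51.05 17.74] 13.7 [0.5735 0.159  0.0036] [-6.9 -0.7  0.9]
```

step_arm(
  moves=[
    [[0.05,0.002,0,0,2],[0.05,0.002,0.01,0,2],[0.05,0.002,0,0,2],[0.05,0.002,0.01,0,2],[0.05,0.002,0,0,2],[0.05,0.002,0,0,2],[0,0,0,0,2],[0,0,0,0,2],[0,0,0,0,2],[0,0,0,0,2]],
  ],
)

```text
clock: 14.7
tool_pos: [0.5759, 0.159, 0.0036]
orientation: [179.9, 0.3, 2.1]
force: [-8.4, 0.3, -0.2]
opening: 0.0276
gripper_force: 30.0
```

step_arm(
  moves=[
    [[0,0,0,0,2],[0,0,0,0,2],[0,0,0,0,2],[0,0,0,0,2],[0,0,0,0,2]],
  ],
)

```text
clock: 15.2
tool_pos: [0.576, 0.159, 0.0036]
orientation: [179.9, 0.3, 2.1]
force: [-8.4, -0.6, 0.9]
opening: 0.0277
gripper_force: 30.0
```

```bash
python3 -c "
from m import *
look();look()"
```

```text
top [-1.08 50.44 18.18] scene [-1.31 51.36 16.98] 15.3 [0.576  0.159  0.0036] [-9.1 -0.5  0.6]
top [-0.82 51.27 18.18] scene [-1.21 51.25 16.84] 15.4 [0.576  0.159  0.0037] [-9.  -0.2  0.7]
```

step_arm(
  moves=[
    [[0.05,0.002,0,0,2],[0.05,0.002,0.01,0,2],[0.02,0,0,0,2],[0,0,0,0,2],[0,0,0,0,2],[0,0,0,0,2],[0,0,0,0,2],[0,0,0,0,2],[0,0,0,0,2],[0,0,0,0,2]],
  ],
)

```text
clock: 16.4
tool_pos: [0.5768, 0.159, 0.0036]
orientation: [179.9, 0.3, 2.1]
force: [-9.7, 0.3, 0.6]
opening: 0.0276
gripper_force: 30.0
```

```bash
python3 -c "
from m import *
look();look()"
```

```text
top [-1.48 51.09 18.9 ] scene [-0.46 50.89 16.94] 16.5 [0.5768 0.1589 0.0036] [-9.6 -0.4  0.9]
top [-0.13 49.95 18.9 ] scene [-0.73 51.4  17.15] 16.6 [0.5768 0.159  0.0036] [-9.9  0.   1. ]
```

The bubble is at about −0.6, inside the lines. I'll ease off the stored push and open.

step_arm(
  moves=[
    [[-0.05,0,-0.01,0,2],[-0.05,0,-0.01,0,2],[0,0,0,0,2],[0,0,0,0,4.5],[0,0,0,0,4.5],[0,0,0,0,4.5],[0,0,0,0,4.5]],
  ],
)

```text
clock: 17.3
tool_pos: [0.5796, 0.1606, 0.0053]
orientation: [-180.0, -0.0, 2.1]
force: [-0.3, -0.4, -0.3]
opening: 0.0446
gripper_force: 0.0
```

```bash
python3 - <<'E'
from m import *
look();look()
i=cam("wrist");p,d=viewer.snapshot("wrist");np.savez("pics/w3.npz",p=p,d=d,i=np.array(i,dtype=object));cv2.imwrite("pics/w3.png",p)
E
```

```text
top [3.000e-02 5.074e+01 1.853e+01] scene [-0.56 51.19 16.92] 17.4 [0.5794 0.1605 0.0053] [ 1.1 -0.3  0.8]
top [-0.49 50.71 18.9 ] scene [-0.63 51.4  16.92] 17.5 [0.5792 0.1604 0.0052] [-0.4  0.4  1.2]
```

View pics/w3.png

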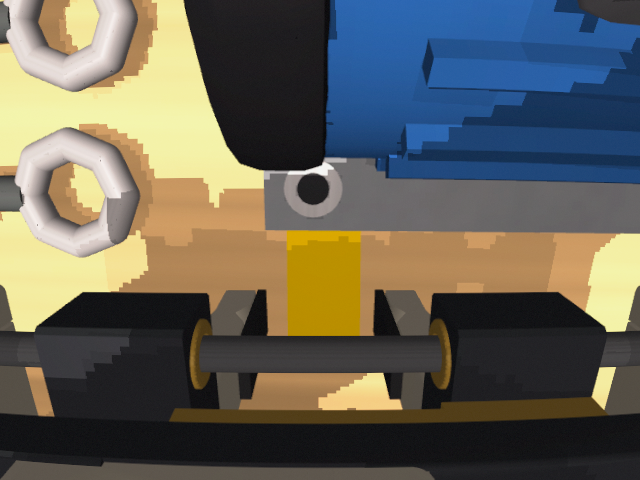

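The wedge stays straight under the corner and free of both fingers (wedge at (288–360, 232–335)). Retreating up and back.

step_arm(
  moves=[
    [[0,0,0.5,0,4.5],[0,0,1.5,0,4.5],[-0.5,0,3,0,4.5],[-1,0,4,0,4.5],[-3,0,4,0,4.5],[-3,0,2,0,4.5],[-2,0,0,0,4.5],[0,0,0,0,4.5],[0,0,0,0,4.5],[0,0,0,0,4.5]],
  ],
)

```text
clock: 18.55
tool_pos: [0.4846, 0.1604, 0.1551]
orientation: [180.0, -0.0, 2.1]
force: [0.5, 0.3, -0.1]
opening: 0.0452
gripper_force: 0.0
```

```bash
python3 - <<'E'
from m import *
for _ in range(3): look()
i=cam("wrist");p,d=viewer.snapshot("wrist");C=cloud(i,d);h=cv2.cvtColor(p,cv2.COLOR_BGR2HSV)
y=(h[...,0]>20)&(h[...,0]<34)&(h[...,1]>200)&(h[...,2]>80)&(abs(C[...,0]-.6)<.06)&(abs(C[...,1]-.16)<.03)&(C[...,2]<.04)
P=C[y];print(rect(P),np.linalg.lstsq(np.c_[P[:,:2]-P[:,:2].mean(0),np.ones(len(P))],P[:,2],rcond=None)[0])
E
```

```text
top [-0.39 51.16 18.13] scene [-0.49 50.87 17.05] 18.65 [0.4845 0.1602 0.1547] [ 0.4 -0.  -0.4]
top [-0.94 51.19 18.21] scene [-0.61 51.12 17.04] 18.75 [0.4844 0.1602 0.1546] [-1.2 -0.3  0.3]
top [-1.000e-02  5.077e+01  1.813e+01] scene [-0.45 51.66 16.99] 18.85 [0.4842 0.1602 0.1547] [ 0.2  0.3 -0.6]
(array([591.3, 159.5]), array([55.3, 28.8]), 2.7) [-0.18724857  0.02558497  0.01712345]
```

The bubble rests at about −0.5 mm, and the wedge lies flat and straight with some 50 mm under the edge. Handing in.

```bash
python3 -c "
from plant import close_job
print(close_job())"
```

```text
the job is handed in; nothing more can be done
None
```

I handed the job in at about 19 s: the wedge lies about 50 mm in under the low left front corner, released and straight, with the bubble resting about 0.5 mm from centre by the cameras. The judge's result was not shown, and the wedge-on-pump force could not be read directly; the highest wrist push reading was about 17 N.

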